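# Set the sprung length stop

## Robot

A 6-joint arm with a two-finger parallel gripper is mounted at the origin on the work surface. World frame = base frame: x ahead of the robot, y to its left, z up, the work surface at z = 0. Lengths are in m, angles in rad, forces in N, time in s.
With the tool pointing down it reaches from about 0.275 to 0.75 m from the base axis. Payload 10.2 kg.
Tool frame: the origin (TCP) lies at the very end of the fingers, on their centre line; the grasp point (between the pads) lies 19 mm behind it (r.tcp_to_grasp is the distance from the TCP to the grasp point, in m); z points along the fingers, y is the line along which they close (so a half turn about z gives the same grasp; the last joint's range is limited). The gripper opens to 85 mm and grips with 20 to 120 N. Pads are 22 mm wide; open, the fingers measure 114 mm over their backs; the gripper's body (76 mm by 85 mm) begins 54 mm behind the grasp point. The pads swing forward as they close: fully open they stand 13 mm farther back than shut.
Start: joints at [-1.495, 0.313, 1.498, -0, 1.331, -0.223], TCP at [0.155, -0.502, 0.196] pointing down, gripper open.
Joint ranges: [-2.94, 2.94], [-0.97, 2.17], [0.19, 2.56], [-1.23, 4.37], [0.02, 3.11], [-2.88, 2.88]. Speed limits (rad/s): [2.39, 2.39, 3.01, 3.14, 3.14, 3.14].

## Interface

Orientations are given as a rotation vector (axis times angle).
In Python, from workcell import r, vision gives the robot as it stands. The module is installed in compiled form; this text tells all that it offers.
- The arm moves only by the tool step_arm, never from a script. Its argument "motion" is a list of rows, each a list of 3 entries, a list of its own where there are three numbers: the turn, a rotation vector about the tool's x, y, z scaled (see below), then the shift along the tool's x, y, z scaled (see below), then the closure in counts, from 0 (fully open) to 255 (shut). A call has 1 to 12 rows; each row is the pose to reach, as a shift and turn from the pose commanded when the call began, along the tool's axes at that moment; what a row does not reach only later rows make up. The controller multiplies each number of a shift by 0.15 m and each number of a turn by 120 degrees. A row lasts 1/12 s, in which the tool goes at most 41.7 mm and 7.16 degrees, less where a joint would pass 70% of its speed; a pose out of reach is approached as far as the arm can. A call with a number of a shift or a turn outside -1 to 1 is refused whole. A call with a gripper value outside its range is refused whole. The fingers move at their own pace and stop on an object; "squeeze" is the grip in N (left out, the last holds). Time passes only in rows, so rows that repeat a pose let the fingers close. It gives the time, the measured TCP pose, the force, the opening and the grip force at its end, in the units of the state.
- r.observe(): the state, without advancing time (a new reading comes with each control period).
- vision.snapshot(name): name is "side" or "top" or "wrist"; returns the picture (400x640x3 uint8, red, green, blue); there is no depth.
- vision.get_calibration(name): a dict with "mtx" (3x3 intrinsics, pixels), "distortion" ([k1, k2, p1, p2, k3] as OpenCV has them; the pictures are not rectified), "R" (3x3) and "t" (3): a world point X has camera coordinates R X + t; the wrist camera has in their place "hand_eye" (4x4, takes a point from camera to tool coordinates, whose origin is the TCP and whose axes are the flange's). Camera axes: x right, y down, z forward; pixel columns grow to the right and rows downward; lengths in m; the calibration is good to about 2 mm. A picture is of the moment at which its call begins: read the wrist's pose just before it. get_calibration takes no time and is no camera call.
- r.job_done(): hands the job in; it is judged then, once.
The state is a dict: "time_s": time; "qpos": joint angles; "qd": joint speeds; "joint_efforts": joint torques, N m; "tool_pos": TCP position; "orientation": TCP orientation; "contact_force": force on the tool from outside, world axes, zero at the start; "wrist_torque": the same for the moment, N m; "gripper_width": finger opening in m; "grip_force": force on a finger pad.
Only numpy, scipy, OpenCV 4.12 (cv2) and the standard library are available. Lean on these libraries where they do the work, as an engineer would, in place of code of your own. Each camera call takes 0.05 s, during which the arm holds its last target. There are 200 camera calls.

## Task

Take the stop peg from its beech rest and slide its steel shank fully home into the brass socket of the sprung length rod. Then pull the rod out by the peg until its thin steel pointer lines up with the middle of the red marker on the scale, and finish while still holding the peg there against the spring. Leave the red marker, the brass plumb weight and the rubber sanding block where they are.

Things in the scene. Friction and masses are not known exactly. Their poses are not given: they have to be found in the camera images.
- stop: the length stop: dark wood board 310 x 110 x 15 mm fixed to the bench, with a dark steel tube (22 mm diameter) along it, out of which the sprung rod slides. Origin on the bench under the socket axis when the rod is fully in. Its x axis is the direction in which the rod pulls out (level, away from the tube), y is towards the white scale, z up. Nothing on it stands higher than the socket mouth.
- rod (a joint): how far the telescoping rod is pulled out of its tube, in m along the stop's x axis: 0 fully in (where it starts and springs back to), 0.115 at the stop. Spring pull about 3 N at 0, growing 50 N per m (about 5.5 to 7.5 N at the marker), with 0.3 N of friction.
- socket_mouth (a point): centre of the hole's mouth on top of the brass socket block (36 x 36 mm, 40 mm high) at the rod's end, 57 mm above the bench. Round upright hole 16 mm in diameter, 36 mm deep, mouth chamfered 2 mm. Moves with the rod; axes as the stop's.
- pointer_tip (a point): free end of the thin steel pointer (2 mm wide) that sticks out level from the socket block's side, 35 mm from the socket axis towards the scale (in the stop's +y), at the same x as the socket axis; moves with the rod.
- marker_mid (a point): top centre of the red marker, a block 8 mm wide along the scale, 26 mm across it, set on the white scale 27 mm above the bench, 50 mm beside the rod's axis and 50 to 90 mm along the stop's x from where the pointer rests. The pointer must be level with it along the stop's x axis. It slides stiffly along the scale if knocked.
- rest: beech block 90 x 70 x 45 mm fixed to the bench, with an upright hole (19 mm diameter) in the middle of its top where the peg stands. Origin under its centre.
- peg_grip (a point): centre of the stop peg's round wooden grip, painted blue (26 mm diameter, 45 mm high), on the peg's axis. The peg stands upright in the rest, free to lift out. Below the grip is a steel shoulder disc 34 mm in diameter, 6 mm thick, and below that a round steel shank 14 mm in diameter, 32 mm long, with a chamfered foot. Whole peg 83 mm high, 77 to 143 g; this point is 60.5 mm above the foot, 28.5 mm above the shoulder's underside. z along the peg, upwards.
- peg_shoulder (a point): centre of the underside of the peg's shoulder disc, on the peg's axis: rests on the socket's top when the peg is fully home, and on the rest's top (45 mm above the bench) at the start.
- vise: small green bench vise fixed to the bench, 115 x 100 mm, gripping an upright mahogany moulding stub, 130 mm high in all; not used, an obstacle. Origin under its centre. It and the peg's rest stand on either side of the stop, left or right by turns.
- plumb_mid (a point): brass plumb weight standing point up, 36 mm diameter, 78 mm high, bystander beyond the stop; this point is half-way up.
- sander_mid (a point): black rubber sanding block 65 x 110 x 32 mm, lying flat between robot and stop, bystander; this point is its centre.
Not all that is in view belongs to the job. There is more than one size of the part that bears peg_grip; the job needs the middle-sized.

How it is judged:
On the way, in this order (a step that is already met when the one before it is completed fails the run):
1. the peg is fully home in the socket with the rod still in (horizontal distance between peg_shoulder and socket_mouth below 0.004 m and z of peg_shoulder in the frame of socket_mouth between -0.004 and 0.004 m and angle between the z axis of peg_shoulder and the z axis of socket_mouth, either way round below 0.12 rad and value of joint rod below 0.02 m), for 0.2 s.
2. the rod is pulled out to the red marker (x of pointer_tip in the frame of marker_mid between -0.004 and 0.004 m), for 0.3 s.
At the end, for the whole second after the job is handed in: Peg fully home (shoulder within 4 mm of the socket mouth in height and sideways, 0.12 rad upright); pointer within 4 mm of the red marker's middle along the scale; rod still (under 10 mm/s); fingers hold the peg (over 1.5 N) and do not bear on the stop itself (under 1 N) (all of step 2 and horizontal distance between peg_shoulder and socket_mouth below 0.004 m and z of peg_shoulder in the frame of socket_mouth between -0.004 and 0.004 m and angle between the z axis of peg_shoulder and the z axis of socket_mouth, either way round below 0.12 rad and contact force between the fingers and peg above 1.5 N and contact force between the fingers and stop below 1 N and velocity of joint rod between -0.01 and 0.01 m/s); the arm keeps its last pose, push and grip.
It fails at once if the red marker is shifted by more than 4 mm (distance of marker_mid from where it was at the start of the episode above 0.004 m).
It fails at once if the plumb weight is moved by more than 20 mm (distance of plumb_mid from where it was at the start of the episode above 0.02 m).
It fails at once if the sanding block is moved by more than 20 mm (distance of sander_mid from where it was at the start of the episode above 0.02 m).
It also fails if it takes over 43 s, if anything falls off the work surface, if the arm or the gripper's body presses on something with over 40 N, if the wrist force passes 120 N, or if a joint passes its speed limit or range.

## Working session

There is one attempt and no reset: what is moved stays moved. The work goes in short steps, Python scripts to look and compute and a tool call to move; the robot and the scene stay as the last step left them, time stands still between calls to the robot, and variables do not carry over. Pictures are saved under pics/ and viewed, at most 11 in all, crops included, and the job is handed in when it is done.

Besides the shell and the picture viewer there is one more tool, called after ">>>" as a command line: name --argument value ..., lists and objects as JSON in quotes. step_arm: Moves the arm, as the interface text tells. Shifts and turns lie within -1 to 1; 1 stands for 0.15 m of shift or 120 degrees of turn. Its arguments: {"type":"object","properties":{"motion":{"type":"array","items":{"type":"array"}},"squeeze":{"type":"number"}},"required":["motion"]}

```bash
mkdir -p pics
cat > h.py <<'E'
import numpy as np, cv2
from scipy.spatial.transform import Rotation as Ro
from workcell import r, vision
def cam(n, s=None):
    c=vision.get_calibration(n); K=np.array(c["mtx"]); D=np.array(c["distortion"])
    if n=="wrist":
        s=s or r.observe(); H=np.array(c["hand_eye"]); Rt=Ro.from_rotvec(s["orientation"]).as_matrix()
        Rw=Rt@H[:3,:3]; o=Rt@H[:3,3]+np.array(s["tool_pos"])
        return K,D,Rw.T,-Rw.T@o
    return K,D,np.array(c["R"]),np.array(c["t"]).ravel()
def ray(C,uv):
    K,D,R,t=C; p=cv2.undistortPoints(np.array([[uv]],float),K,D)[0,0]
    return -R.T@t, R.T@np.array([p[0],p[1],1])
def onz(C,uv,z):
    o,d=ray(C,uv); return o+d*(z-o[2])/d[2]
def proj(C,X):
    K,D,R,t=C; return cv2.projectPoints(np.array([X],float),cv2.Rodrigues(R)[0],t,K,D)[0][0,0]
def two(C1,u1,C2,u2):
    o1,d1=ray(C1,u1);o2,d2=ray(C2,u2)
    s=np.linalg.lstsq(np.c_[d1,-d2],o2-o1,rcond=None)[0]
    a=o1+s[0]*d1;b=o2+s[1]*d2
    return (a+b)/2,np.linalg.norm(a-b)
E
python3 - <<'E'
from h import *
for n in("top","side","wrist"):
    im=vision.snapshot(n); cv2.imwrite(f"pics/{n}0.png",im[:,:,::-1])
s=r.observe();print(s); print(cam("top")[2:],cam("side")[2:])
E
```

```text
{'time_s': 0.15, 'qpos': array([-1.49541694e+00,  3.13320014e-01,  1.49824553e+00, -2.35468222e-05,
        1.33102750e+00, -2.23404788e-01]), 'qd': array([-0.00050757, -0.0011698 , -0.00175681, -0.00062136,  0.00103891,
       -0.00037666]), 'joint_efforts': array([ 5.54187154e-04, -4.12367642e+01, -2.59797084e+01, -2.20848674e-04,
        3.26472247e-03, -1.56384499e-05]), 'tool_pos': array([ 0.15449985, -0.50151044,  0.19597372]), 'orientation': array([-3.10561125e+00, -4.67445241e-01, -8.03470210e-05]), 'contact_force': array([-0.56466047, -0.21519529,  0.84410558]), 'wrist_torque': array([ 0.0387438 ,  0.01370435, -0.02724786]), 'grip_force': 0.0, 'gripper_width': 0.0853103139924848}
(array([[-0.01011455, -0.99973828,  0.02051997],
       [-0.98651505,  0.00662413, -0.16353646],
       [ 0.16335773, -0.02189735, -0.98632386]]), array([-0.01653355,  0.58684981,  1.15187827])) (array([[ 0.98873841, -0.14926063, -0.01084518],
       [-0.12139172, -0.75752271, -0.64142295],
       [ 0.08752372,  0.63551602, -0.7671108 ]]), array([-0.58689453,  0.11197186,  0.93275382]))
```

View pics/top0.png

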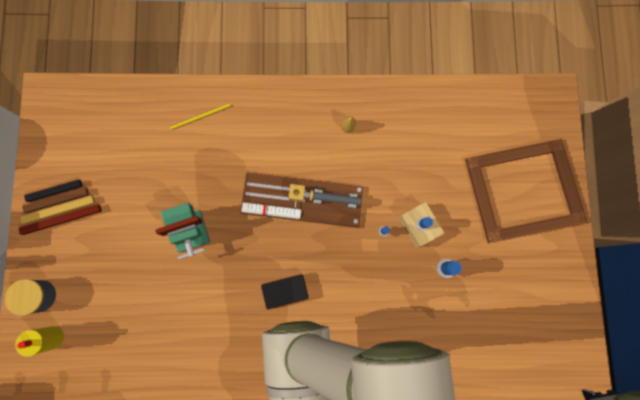

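View pics/side0.png

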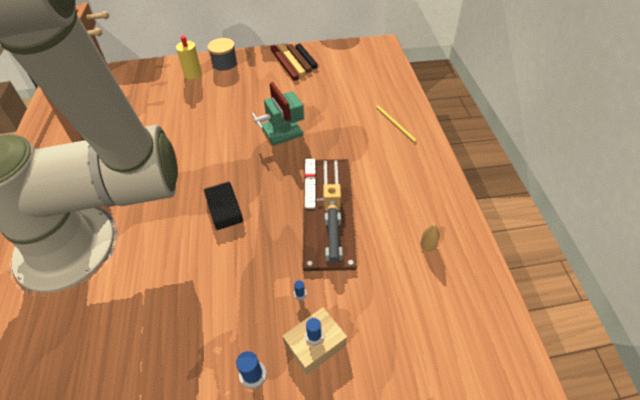

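The blue pegs are: small at top (384,230), middle standing in the beech rest (426,223), and large at (449,268). I choose the one in the rest. The brass socket is at about (297,192), the red marker at (264,210), the plumb at (348,125), the sander at (285,291) and the vise at (185,230).

Run:
```python
from h import *
def masks(im):
    h=cv2.cvtColor(im,cv2.COLOR_RGB2HSV)
    return dict(blue=cv2.inRange(h,(105,150,50),(125,255,255)),red=cv2.inRange(h,(0,200,120),(4,255,255))|cv2.inRange(h,(174,180,120),(180,255,255)),
      brass=cv2.inRange(h,(18,140,90),(28,255,255)), white=cv2.inRange(h,(0,0,190),(180,60,255)))
ims={n:cv2.imread(f"pics/{n}0.png")[:,:,::-1].copy() for n in("top","side")}
for n,im in ims.items():
  for k,m in masks(im).items():
    N,_,st,ce=cv2.connectedComponentsWithStats(m)
    print(n,k,[(st[i][:5].tolist(),ce[i].round(1).tolist()) for i in range(1,N) if st[i][4]>12 and (n=="side" and 200<ce[i][0]<450 and ce[i][1]>90 or n=="top" and 150<ce[i][0]<470 and ce[i][1]<320)])
a=cv2.resize(ims["top"][165:245,235:450],None,fx=3.7,fy=3.7,interpolation=3)
b=cv2.resize(ims["side"][150:380,230:370],None,fx=2.1,fy=2.1,interpolation=3)[:,:]
cv2.imwrite("pics/c1.png",a[:,:,::-1]);
b=cv2.resize(ims["side"][150:275,290:365],None,fx=4.7,fy=4.7,interpolation=3)
b2=cv2.resize(ims["side"][270:390,230:360],None,fx=3.4,fy=3.4,interpolation=3)
H=max(b.shape[0],b2.shape[0]); p=lambda x:cv2.copyMakeBorder(x,0,H-x.shape[0],0,0,0)
cv2.imwrite("pics/c2.png",np.hstack([p(b),p(b2)])[:,:,::-1])
```

```text
top blue [([421, 219, 11, 8, 71], [425.7, 222.4]), ([382, 228, 7, 5, 27], [384.8, 230.0]), ([442, 262, 18, 12, 183], [450.7, 267.7])]
top red []
top brass [([169, 103, 62, 27, 290], [200.3, 115.8]), ([342, 117, 13, 15, 161], [348.0, 124.0]), ([289, 184, 16, 18, 229], [296.2, 192.2]), ([310, 190, 3, 10, 19], [311.2, 194.4])]
top white [([242, 203, 21, 11, 166], [252.2, 207.9]), ([267, 206, 33, 12, 262], [283.3, 211.8]), ([186, 244, 5, 11, 24], [188.0, 249.4])]
side blue [([295, 281, 8, 15, 75], [299.0, 287.8]), ([307, 319, 13, 21, 153], [313.0, 328.7]), ([237, 352, 24, 30, 359], [248.3, 365.8])]
side red []
side brass [([376, 105, 40, 37, 191], [395.9, 123.2]), ([325, 196, 14, 7, 34], [331.8, 198.6]), ([334, 201, 7, 7, 17], [337.4, 204.3]), ([326, 202, 4, 7, 13], [327.4, 205.8]), ([422, 225, 14, 26, 91], [427.5, 238.5]), ([431, 229, 8, 18, 36], [434.9, 237.0])]
side white [([252, 113, 16, 7, 43], [258.5, 116.5]), ([257, 121, 5, 6, 15], [259.1, 123.7]), ([305, 159, 10, 15, 141], [309.5, 165.7]), ([324, 161, 3, 24, 68], [325.0, 172.5]), ([334, 161, 4, 23, 64], [335.9, 172.7]), ([305, 177, 10, 31, 300], [309.5, 192.3]), ([326, 248, 2, 7, 13], [326.5, 250.8]), ([348, 260, 5, 4, 16], [350.2, 261.6]), ([321, 331, 3, 8, 14], [322.3, 334.9]), ([305, 333, 3, 8, 18], [305.9, 336.6]), ([261, 363, 5, 16, 35], [263.3, 370.5]), ([239, 374, 4, 9, 21], [240.4, 378.3])]
```

View pics/c1.png

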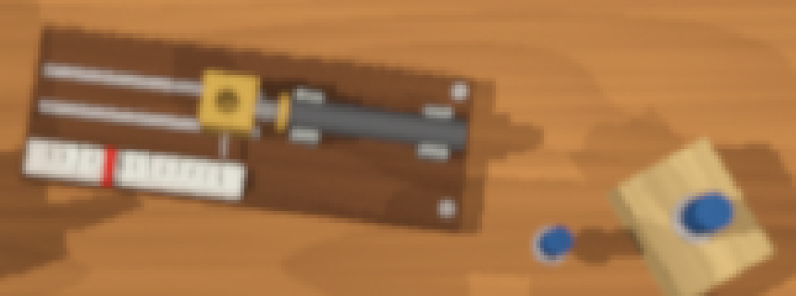

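View pics/c2.png

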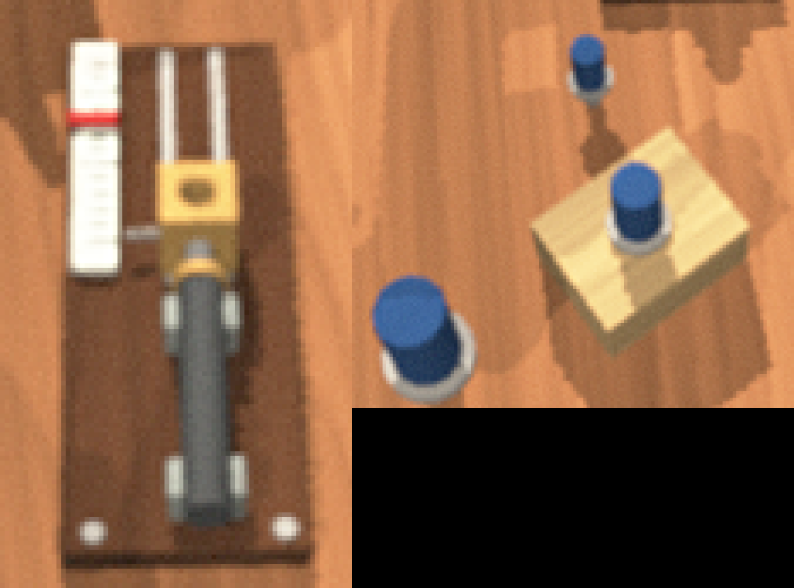

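The crops show the chosen peg in the beech rest, with the grip about midway in size between the small and large decoys. The hole mouth is at top (296.6,191.5) and side (331.9,190.4), and the marker is at top (264.5,209.9) and side (310.2,175.3).

Run:
```python
from h import *
T,S=cam("top"),cam("side")
for k,a,b,z in [("hole",(296.6,191.5),(331.9,190.4),.057),("marker",(264.5,209.9),(310.2,175.3),.027),("peg",(425.7,222.4),(313,328.7),.0735),("small",(384.8,230),(299,287.8),.03),("big",(450.7,267.7),(248.3,365.8),.05)]:
    print(k,two(T,a,S,b),onz(T,a,z),onz(S,b,z))
# stop axis from tube/board screws: far board corners (top view crop)
f=lambda x,y:(x/3.7+235,y/3.7+165)
p=[onz(T,f(*q),.015) for q in[(42,28),(495,84),(470,232)]];print(p)
d=p[0]-p[1];print("ang x",np.degrees(np.arctan2(d[1],d[0])),np.linalg.norm(d))
for q in[(24,138),(29,181),(246,163),(243,200)]: print(onz(T,f(*q),.027))
s=r.observe();print(Ro.from_rotvec(s["orientation"]).as_matrix().round(3))
C=cam("wrist");print(-C[2].T@C[3],C[2].round(3), vision.get_calibration("wrist"))
```

```text
hole (array([0.60838162, 0.01848481, 0.05889267]), np.float64(0.0030152677147759254)) [0.60719989 0.01841709 0.057     ] [0.61015467 0.02041447 0.057     ]
marker (array([0.56827357, 0.10169158, 0.02529624]), np.float64(0.005542872962312986)) [0.56523504 0.10130489 0.027     ] [0.57090499 0.10071698 0.027     ]
peg (array([ 0.52543402, -0.2985952 ,  0.07822998]), np.float64(0.0028815184177702863)) [ 0.52454484 -0.30000617  0.0735    ] [ 0.52695759 -0.29635053  0.0735    ]
small (array([ 0.51043405, -0.20232614,  0.04952079]), np.float64(0.003227300235444399)) [ 0.51077956 -0.20595055  0.03      ] [ 0.51202188 -0.19153557  0.03      ]
big (array([ 0.41485588, -0.34982545,  0.08876355]), np.float64(0.003119475285420678)) [ 0.41411297 -0.36224415  0.05      ] [ 0.41101463 -0.33571474  0.05      ]
[array([0.66622325, 0.15032652, 0.015     ]), array([ 0.62385337, -0.17044885,  0.015     ]), array([ 0.51866326, -0.14980902,  0.015     ])]
ang x 82.47559749892477 0.3235615024069238
[0.58540206 0.16037196 0.027     ]
[0.55525621 0.15649358 0.027     ]
[0.56674221 0.00641569 0.027     ]
[0.54086024 0.0086557  0.027     ]
[[ 0.956  0.294 -0.   ]
 [ 0.294 -0.956  0.001]
 [ 0.    -0.001 -1.   ]]
[ 0.22201693 -0.48176991  0.37330944] [[ 0.295 -0.956  0.   ]
 [-0.92  -0.283  0.271]
 [-0.259 -0.08  -0.963]] {'mtx': array([[306.99250482,   0.        , 320.46246423],
       [  0.        , 306.99250482, 202.78368837],
       [  0.        ,   0.        ,   1.        ]]), 'distortion': array([-0.00830963,  0.        ,  0.        ,  0.        ,  0.        ]), 'hand_eye': array([[ 1.59192627e-04, -9.62548786e-01, -2.71108484e-01,
         7.03718750e-02],
       [ 9.99999227e-01, -1.81075400e-04,  1.23008474e-03,
         8.34803231e-04],
       [-1.23310765e-03, -2.71108470e-01,  9.62548013e-01,
        -1.77322600e-01],
       [ 0.00000000e+00,  0.00000000e+00,  0.00000000e+00,
         1.00000000e+00]])}
```

>>> step_arm --motion '[[[0, 0, 0.205], [1, -0.56, 0], 0], [[0, 0, 0.205], [1, -0.56, 0], 0], [[0, 0, 0.205], [1, -0.56, 0], 0], [[0, 0, 0.205], [1, -0.56, 0], 0], [[0, 0, 0.205], [1, -0.56, 0], 0], [[0, 0, 0.205], [1, -0.56, 0], 0]]' --squeeze 50

```text
time_s: 0.65
tool_pos: [0.2748, -0.3754, 0.1966]
orientation: [-3.135, 0.198, -0.0]
contact_force: [-0.5, -0.2, 0.1]
gripper_width: 0.0852
grip_force: 0.0
```

>>> step_arm --motion '[[[0, 0, 0], [0.8, -0.73, 0], 0], [[0, 0, 0], [0.8, -0.73, 0], 0], [[0, 0, 0], [0.8, -0.73, 0], 0], [[0, 0, 0], [0.8, -0.73, 0], 0], [[0, 0, 0], [0.8, -0.73, 0], 0], [[0, 0, 0], [0.8, -0.73, 0], 0]]'

```text
time_s: 1.15
tool_pos: [0.4069, -0.2843, 0.196]
orientation: [-3.135, 0.2, 0.001]
contact_force: [-0.3, -1.2, 0.2]
gripper_width: 0.0851
grip_force: 0.0
```

>>> step_arm --motion '[[[0, 0, 0], [0.6, 0, 0], 0], [[0, 0, 0], [0.6, 0, 0], 0], [[0, 0, 0], [0.6, 0, 0], 0], [[0, 0, 0], [0.6, 0, 0], 0], [[0, 0, 0], [0.6, 0, 0], 0], [[0, 0, 0], [0.6, 0, 0], 0], [[0, 0, 0], [0.6, 0, 0], 0]]'

```text
time_s: 1.73
tool_pos: [0.4944, -0.2967, 0.1969]
orientation: [3.134, -0.207, 0.0]
contact_force: [-0.1, 0.1, 0.3]
gripper_width: 0.0855
grip_force: 0.0
```

Run:
```python
from h import *
s=r.observe();C=cam("wrist",s);im=vision.snapshot("wrist");cv2.imwrite("pics/w1.png",im[:,:,::-1])
print(s["tool_pos"],s["contact_force"],Ro.from_rotvec(s["orientation"]).as_matrix().round(4))
h=cv2.cvtColor(im,cv2.COLOR_RGB2HSV);m=cv2.inRange(h,(105,130,40),(125,255,255))
N,_,st,ce=cv2.connectedComponentsWithStats(m)
for i in range(1,N):
    if st[i][4]>100: print(st[i],ce[i],onz(C,ce[i],.0735))
print(proj(C,[.526,-.299,.0735]))
```

```text
[ 0.49438532 -0.2966746   0.1969174 ] [-0.05219409  0.07320139  0.30694223] [[ 9.913e-01 -1.315e-01  2.000e-04]
 [-1.315e-01 -9.913e-01 -4.000e-04]
 [ 2.000e-04  4.000e-04 -1.000e+00]]
[371 254  32  29 682] [387.40909091 267.94428152] [ 0.3982486  -0.35756259  0.0735    ]
[318.10063252 157.88766841]
```

View pics/w1.png

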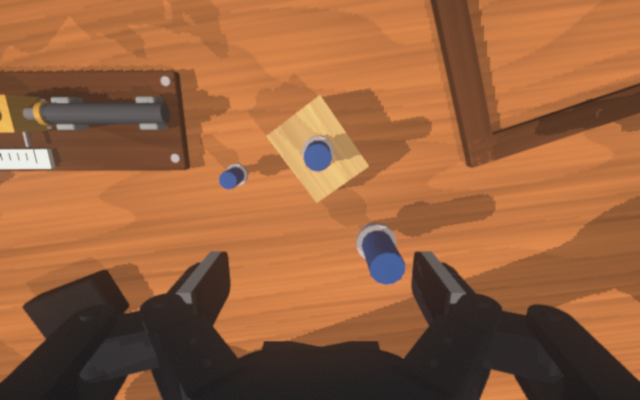

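Wrist view: the middle peg's grip top is at about (317,155) in the rest, close to the predicted (318,158). The small decoy is at (232,178) and the big one at (385,262). I'll refine the peg from its blue outline.

Run:
```python
from h import *
C=cam("wrist");im=cv2.imread("pics/w1.png")
h=cv2.cvtColor(im,cv2.COLOR_BGR2HSV);print(h[155,317],h[262,385])
m=cv2.inRange(h,(102,130,40),(128,255,255))
N,_,st,ce=cv2.connectedComponentsWithStats(m)
for i in range(1,N):
    if st[i][4]>60: print(st[i],ce[i],onz(C,ce[i],.075))
for x in([.526,-.299,.096],[.526,-.299,.051],[.526,-.286,.096],[.526,-.312,.096]):print(proj(C,x))
# rest corners -> centre from diagonals at z=.045
q=[onz(C,p,.045) for p in[(320,95),(369,166),(318,202),(267,136)]];print(q,np.mean(q,0))
```

```text
[111 125 155] [111 130 151]
[371 254  32  29 682] [387.40909091 267.94428152] [ 0.39934786 -0.35721665  0.075     ]
[318.13449182 161.3649438 ]
[318.37313126 155.34697337]
[303.9567357 163.2433974]
[332.35687011 159.48209095]
[array([ 0.58554805, -0.30862392,  0.045     ]), array([ 0.50678447, -0.35148258,  0.045     ]), array([ 0.47408591, -0.2915878 ,  0.045     ]), array([ 0.55244349, -0.24807569,  0.045     ])] [ 0.52971548 -0.2999425   0.045     ]
```

Run:
```python
from h import *
C=cam("wrist");im=cv2.imread("pics/w1.png")
h=cv2.cvtColor(im,cv2.COLOR_BGR2HSV)
m=cv2.inRange(h,(102,90,40),(128,255,255))
N,_,st,ce=cv2.connectedComponentsWithStats(m)
for i in range(1,N):
    if st[i][4]>60: print(st[i],ce[i],onz(C,ce[i],.0735))
```

```text
[305 144  26  26 544] [317.12316176 156.47977941] [ 0.52774892 -0.29811229  0.0735    ]
[220 172  17  16 217] [227.90322581 179.70967742] [ 0.51659251 -0.20684827  0.0735    ]
[363 239  41  45 962] [384.25571726 265.23180873] [ 0.40221042 -0.35432652  0.0735    ]
```

>>> step_arm --motion '[[[0, 0, 0], [0.223, -0.017, 0.2], 0], [[0, 0, 0], [0.223, -0.017, 0.4], 0], [[0, 0, 0], [0.223, -0.017, 0.6], 0], [[0, 0, 0], [0.223, -0.017, 0.75], 0], [[0, 0, 0], [0.223, -0.017, 0.85], 0], [[0, 0, 0], [0.223, -0.017, 0.94], 0], [[0, 0, 0], [0.223, -0.017, 0.94], 0], [[0, 0, 0], [0.223, -0.017, 0.94], 0]]'

```text
time_s: 2.45
tool_pos: [0.5287, -0.2981, 0.0557]
orientation: [-3.135, 0.206, 0.0]
contact_force: [-0.3, 0.1, 0.2]
gripper_width: 0.086
grip_force: 0.0
```

>>> step_arm --motion '[[[0, 0, 0], [0, 0, 0], 255], [[0, 0, 0], [0, 0, 0], 255], [[0, 0, 0], [0, 0, 0], 255], [[0, 0, 0], [0, 0, 0], 255], [[0, 0, 0], [0, 0, 0], 255], [[0, 0, 0], [0, 0, 0], 255], [[0, 0, 0], [0, 0, 0], 255], [[0, 0, 0], [0, 0, 0], 255], [[0, 0, 0], [0, 0, 0], 255], [[0, 0, 0], [0, 0, 0], 255]]'

```text
time_s: 3.28
tool_pos: [0.5293, -0.2982, 0.056]
orientation: [3.134, -0.205, 0.001]
contact_force: [-0.7, 1.0, 5.7]
gripper_width: 0.0222
grip_force: 48.9
```

Run:
```python
from h import *
im=vision.snapshot("wrist");s=vision.snapshot("side")
a=cv2.resize(im[150:400,180:480],None,fx=1.6,fy=1.6,interpolation=3);b=cv2.resize(s[240:390,230:380],(400,400),interpolation=3)
cv2.imwrite("pics/w2.png",np.hstack([cv2.resize(a,(400,400)),b])[:,:,::-1])
print(r.observe()["gripper_width"])
```

```text
0.022543977774570352
```

View pics/w2.png

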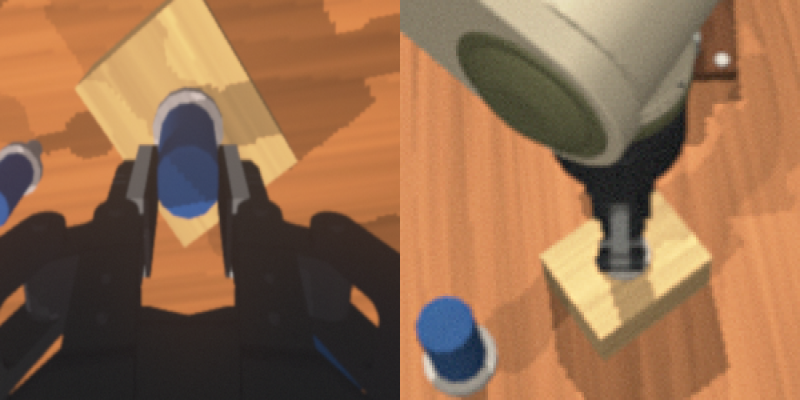

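The peg sits centred between the pads, at about (190,160) in the left half of the picture. Now I'll lift it and carry it.

>>> step_arm --motion '[[[0, 0, 0], [0, 0, -0.2], 255], [[0, 0, 0], [0, 0, -0.4], 255], [[0, 0, 0], [0, 0, -0.6], 255], [[0, 0, 0], [0, 0, -0.8], 255], [[0, 0, 0], [0, 0, -0.8], 255], [[0, 0, 0], [0, 0, -0.8], 255]]'

```text
time_s: 3.88
tool_pos: [0.5295, -0.2981, 0.1764]
orientation: [3.134, -0.205, 0.003]
contact_force: [0.2, 0.5, -1.6]
gripper_width: 0.0225
grip_force: 49.2
```

>>> step_arm --motion '[[[0, 0, 0], [0, -0.2, 0], 255], [[0, 0, 0], [0, -0.4, 0], 255], [[0, 0, 0], [0, -0.6, 0], 255], [[0, 0, 0], [0, -0.8, 0], 255], [[0, 0, 0], [0, -1, 0], 255], [[0, 0, 0], [0, -1, 0], 255]]'

```text
time_s: 4.38
tool_pos: [0.5484, -0.1442, 0.1738]
orientation: [-3.133, 0.198, 0.005]
contact_force: [-0.4, -0.3, -1.6]
gripper_width: 0.0226
grip_force: 49.3
```

>>> step_arm --motion '[[[0, 0, 0], [0, -0.2, 0], 255], [[0, 0, 0], [0, -0.4, 0], 255], [[0, 0, 0], [0, -0.6, 0], 255], [[0, 0, 0], [0, -0.8, 0], 255], [[0, 0, 0], [0, -1, 0], 255], [[0, 0, 0], [0, -1, 0], 255]]'

```text
time_s: 4.88
tool_pos: [0.5677, 0.0038, 0.1738]
orientation: [-3.134, 0.199, 0.004]
contact_force: [0.2, 0.2, -0.8]
gripper_width: 0.0219
grip_force: 49.4
```

>>> step_arm --motion '[[[0, 0, 0], [0, -0.15, 0], 255], [[0, 0, 0], [0, -0.15, 0], 255], [[0, 0, 0], [0, -0.15, 0], 255], [[0, 0, 0], [0, -0.15, 0], 255], [[0, 0, 0], [0, -0.15, 0], 255], [[0, 0, 0], [0, -0.15, 0], 255]]'

```text
time_s: 5.38
tool_pos: [0.571, 0.021, 0.1751]
orientation: [3.135, -0.207, -0.001]
contact_force: [0.2, -1.1, -1.6]
gripper_width: 0.022
grip_force: 49.5
```

Run:
```python
from h import *
import pickle
s=r.observe();im=vision.snapshot("wrist");cv2.imwrite("pics/w3.png",im[:,:,::-1]);pickle.dump(s,open("s3","wb"))
t=vision.snapshot("side");cv2.imwrite("pics/s3.png",t[:,:,::-1])
print(s["tool_pos"],s["orientation"],s["contact_force"],s["gripper_width"])
print(proj(cam("wrist",s),[.609,.019,.057]))
```

```text
[0.57098437 0.02096966 0.17511169] [ 3.13470716e+00 -2.06623727e-01 -8.06341017e-04] [ 0.24448105 -1.09406437 -1.57088889] 0.02199004411941083
[316.84813969 151.91549358]
```

View pics/w3.png

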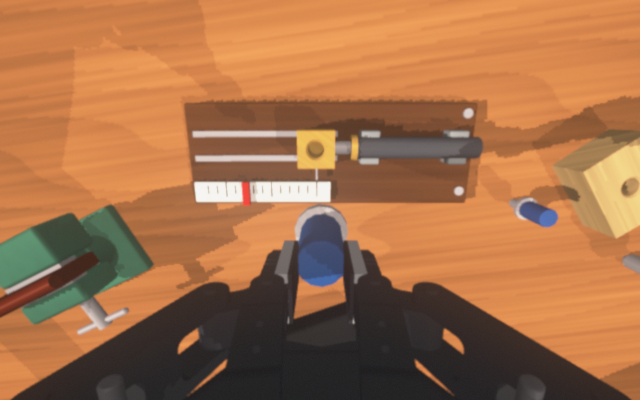

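The hole is at (316,150), the marker at (247,193), the pointer tip at (317,180), and the shoulder of the held peg is at columns 296–347 near row 225. Measuring these.

Run:
```python
from h import *
import pickle
s=pickle.load(open("s3","rb"));C=cam("wrist",s);im=cv2.imread("pics/w3.png");h=cv2.cvtColor(im,cv2.COLOR_BGR2HSV)
R=Ro.from_rotvec(s["orientation"]).as_matrix();tp=s["tool_pos"]
def comp(m,x0,x1,y0,y1,k=1):
    z=np.zeros_like(m);z[y0:y1,x0:x1]=m[y0:y1,x0:x1];c=max(cv2.findContours(z,0,2)[0],key=cv2.contourArea);return c
b=cv2.inRange(h,(16,130,100),(30,255,255));c=comp(b,290,342,120,175);rr=cv2.minAreaRect(c);print("brass",rr,onz(C,rr[0],.057))
g=im[120:175,290:345].astype(int).sum(2);
yy,xx=np.mgrid[140:160,306:327];v=h[140:160,306:327,2];dk=v<150;print(np.percentile(v,[5,50,95]))
hu=(xx[dk].mean(),yy[dk].mean());print("hole",hu,dk.sum(),onz(C,hu,.057))
rd=cv2.inRange(h,(0,170,120),(6,255,255))|cv2.inRange(h,(174,170,120),(180,255,255));c=comp(rd,235,260,178,208);rr=cv2.minAreaRect(c);print("red",rr,onz(C,rr[0],.027))
w=cv2.inRange(h,(0,0,170),(180,70,255));p=w[175:208,190:335]
ys,xs=np.nonzero(p);rr=cv2.minAreaRect(cv2.convexHull(np.c_[xs+190,ys+175].astype(np.float32)));bx=cv2.boxPoints(rr);print("scale",rr)
q=[onz(C,x,.027) for x in bx];print(q)
# rails
for y0,y1 in((129,139),(153,163)):
    ys,xs=np.nonzero(cv2.inRange(h,(0,0,150),(180,80,255))[y0:y1,195:292]);f=np.polyfit(xs+195,ys+y0,1)
    A,B=[onz(C,(u,np.polyval(f,u)),.03) for u in(200,290)];print("rail ang",np.degrees(np.arctan2(*(A-B)[1::-1])))
# shoulder rows
sm=cv2.inRange(h,(0,0,90),(180,80,255));
for y in range(204,246,4):
    u=np.nonzero(sm[y,285:360])[0]; print(y,u.min()+285 if len(u) else 0,u.max()+285 if len(u) else 0,end=' ; ')
print()
bl=comp(cv2.inRange(h,(102,90,40),(128,255,255)),280,365,200,300);print("blue",cv2.boundingRect(bl),cv2.minAreaRect(bl))
loc=lambda X:R@np.array(X)+tp
for k,z in(("sh under",.0125),("sh top",.0065),("griptop",-.0385)):
    print(k,[proj(C,loc([a,bb,z])).round(1).tolist() for a,bb in((0,0),(.017,0),(0,.017),(0,-.017),(0,.013),(0,-.013),(-.013,0))])
```

```text
brass ((315.5, 148.5), (39.0, 39.0), 90.0) [0.61236984 0.01983928 0.057     ]
[135.   179.   239.05]
hole (np.float64(314.11538461538464), np.float64(153.30769230769232)) 52 [0.60803289 0.02176853 0.057     ]
red ((246.0, 193.5), (23.0, 6.0), 90.0) [0.57125122 0.10249047 0.027     ]
scale ((262.0, 191.0), (32.0, 136.0), 90.0)
[array([0.59874287, 0.15392836, 0.027     ]), array([0.57950126, 0.00904358, 0.027     ]), array([0.54392981, 0.01344386, 0.027     ]), array([0.56371054, 0.1625952 , 0.027     ])]
rail ang 82.55633339066274
rail ang 82.40648721424337
204 0 0 ; 208 307 333 ; 212 303 339 ; 216 299 342 ; 220 298 344 ; 224 296 346 ; 228 295 346 ; 232 295 346 ; 236 296 346 ; 240 296 345 ; 244 285 357 ; 
blue (298, 241, 45, 45) ((320.0, 263.0), (44.0, 44.0), 90.0)
sh under [[320.1, 228.0], [320.0, 203.1], [345.9, 228.0], [294.2, 228.0], [339.8, 228.0], [300.3, 228.0], [320.1, 246.2]]
sh top [[320.1, 231.3], [320.0, 205.7], [346.7, 231.2], [293.4, 231.3], [340.4, 231.3], [299.7, 231.3], [320.1, 250.0]]
griptop [[320.1, 263.8], [320.0, 231.8], [354.2, 263.8], [285.9, 263.8], [346.2, 263.8], [293.9, 263.8], [320.1, 287.0]]
```

>>> step_arm --motion '[[[0, 0, 0], [0.15, -0.014, 0], 255], [[0, 0, 0], [0.27, -0.028, 0.1], 255], [[0, 0, 0], [0.27, -0.028, 0.2], 255], [[0, 0, 0], [0.27, -0.028, 0.3], 255], [[0, 0, 0], [0.27, -0.028, 0.41], 255], [[0, 0, 0], [0.27, -0.028, 0.41], 255], [[0, 0, 0], [0.27, -0.028, 0.41], 255], [[0, 0, 0], [0.27, -0.028, 0.41], 255]]'

```text
time_s: 6.15
tool_pos: [0.6123, 0.0205, 0.1151]
orientation: [3.135, -0.205, 0.003]
contact_force: [-0.1, 0.5, -1.2]
gripper_width: 0.0222
grip_force: 49.5
```

Run:
```python
from h import *
s=r.observe();im=vision.snapshot("wrist");t=vision.snapshot("side")
cv2.imwrite("pics/w4f.png",im[:,:,::-1]);cv2.imwrite("pics/s4f.png",t[:,:,::-1])
a=cv2.resize(im[160:320,240:400],(400,400),interpolation=3);b=cv2.resize(t[140:240,290:390],(400,400),interpolation=3)
cv2.imwrite("pics/w4.png",np.hstack([a,b])[:,:,::-1])
print(s["tool_pos"],s["orientation"],s["contact_force"])
C=cam("wrist",s)
for X in([.611,.0195,.057],):print((proj(C,X)-[240,160])*2.5,(proj(cam("side"),X)-[290,140])*4)
```

```text
[0.61231345 0.02050716 0.11506065] [ 3.13474404e+00 -2.05142212e-01  2.50386242e-03] [-0.06390452  0.47603978 -1.20887676]
[203.76321782 123.97214168] [169.37654931 202.65722735]
```

View pics/w4.png

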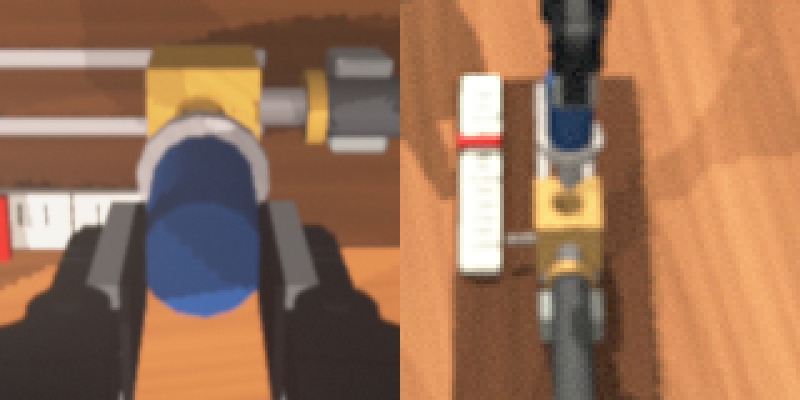

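Wrist half: the socket top spans columns 146–262 (centre 204), level with the peg (204), and its far edge is at row 68. In the side half the hole is at (167,203) of its own crop and the shank foot at about (169,185).

Run:
```python
from h import *
s=r.observe();C=cam("wrist",s);S=cam("side");R=Ro.from_rotvec(s["orientation"]).as_matrix();tp=s["tool_pos"]
im=cv2.imread("pics/w4f.png")
print(im[175:200,322].tolist())
print(im[185:225:1,322].sum(1).tolist())
for row in (186.5,187.2,188): e=onz(C,(321.8,row),.057); print(e-R[:,0]*.018)
loc=lambda X:R@np.array(X)+tp
print("side foot pred",(proj(S,loc([0,0,.0445]))-[290,140])*4,"shoulder",(proj(S,loc([0,0,.0095]))-[290,140])*4)
print("shoulder front rows pred", [(proj(C,loc([x,0,z]))[1]-160)*2.5 for x,z in((.017,.0065),(.017,.0125),(.016,.0065))])
print("hole side .057", onz(S,(290+167/4,140+203/4),.057))
```

```text
[[45, 66, 100], [45, 63, 95], [47, 71, 102], [51, 86, 117], [53, 93, 126], [50, 93, 126], [53, 94, 127], [52, 93, 127], [52, 94, 126], [53, 93, 126], [54, 94, 127], [58, 105, 142], [70, 138, 188], [85, 174, 229], [92, 190, 239], [93, 194, 240], [92, 194, 240], [93, 193, 239], [93, 191, 239], [90, 189, 238], [91, 189, 238], [90, 186, 236], [86, 178, 231], [83, 166, 222], [75, 146, 200]]
[275, 305, 396, 488, 521, 527, 526, 525, 523, 517, 518, 512, 495, 471, 421, 372, 358, 356, 356, 340, 336, 413, 546, 605, 610, 593, 573, 547, 445, 311, 230, 211, 213, 212, 209, 211, 206, 210, 211, 207]
[0.61196615 0.01927376 0.05696039]
[0.61140797 0.0193463  0.05696039]
[0.61076921 0.01942932 0.05696039]
side foot pred [171.75527817 184.38745287] shoulder [171.68551985 140.79254925]
shoulder front rows pred [np.float64(114.26361071908111), np.float64(107.73224802712967), np.float64(118.10704012281619)]
hole side .057 [0.60966766 0.01946147 0.057     ]
```

>>> step_arm --motion '[[[0, 0, 0], [-0.003, 0.007, 0.03], 255], [[0, 0, 0], [-0.003, 0.007, 0.06], 255], [[0, 0, 0], [-0.003, 0.007, 0.08], 255], [[0, 0, 0], [-0.003, 0.007, 0.1], 255], [[0, 0, 0], [-0.003, 0.007, 0.12], 255], [[0, 0, 0], [-0.003, 0.007, 0.135], 255], [[0, 0, 0], [-0.003, 0.007, 0.15], 255], [[0, 0, 0], [-0.003, 0.007, 0.15], 255]]'

```text
time_s: 6.92
tool_pos: [0.611, 0.0198, 0.0909]
orientation: [-3.135, 0.205, 0.001]
contact_force: [0.5, 0.6, -1.1]
gripper_width: 0.0223
grip_force: 49.5
```

The foot is about 10 mm inside with no contact force. Continuing.

>>> step_arm --motion '[[[0, 0, 0], [0, 0, 0.02], 255], [[0, 0, 0], [0, 0, 0.04], 255], [[0, 0, 0], [0, 0, 0.06], 255], [[0, 0, 0], [0, 0, 0.08], 255], [[0, 0, 0], [0, 0, 0.1], 255], [[0, 0, 0], [0, 0, 0.115], 255], [[0, 0, 0], [0, 0, 0.13], 255], [[0, 0, 0], [0, 0, 0.13], 255], [[0, 0, 0], [0, 0, 0.13], 255]]'

```text
time_s: 7.67
tool_pos: [0.6112, 0.0198, 0.0718]
orientation: [-3.135, 0.205, 0.0]
contact_force: [0.1, 0.1, -0.3]
gripper_width: 0.0224
grip_force: 49.5
```

>>> step_arm --motion '[[[0, 0, 0], [0, 0, 0.007], 255], [[0, 0, 0], [0, 0, 0.013], 255], [[0, 0, 0], [0, 0, 0.02], 255], [[0, 0, 0], [0, 0, 0.02], 255], [[0, 0, 0], [0, 0, 0.02], 255]]'

```text
time_s: 8.08
tool_pos: [0.6112, 0.0198, 0.0689]
orientation: [-3.135, 0.205, 0.0]
contact_force: [-0.5, 0.2, -0.3]
gripper_width: 0.0226
grip_force: 49.5
```

>>> step_arm --motion '[[[0, 0, 0], [0, 0, 0.007], 255], [[0, 0, 0], [0, 0, 0.013], 255], [[0, 0, 0], [0, 0, 0.013], 255], [[0, 0, 0], [0, 0, 0.013], 255], [[0, 0, 0], [0, 0, 0.013], 255]]'

```text
time_s: 8.5
tool_pos: [0.6117, 0.0196, 0.0681]
orientation: [3.135, -0.205, 0.003]
contact_force: [-1.5, -0.0, 5.6]
gripper_width: 0.0225
grip_force: 50.3
```

Run:
```python
from h import *
s=r.observe();print(s["contact_force"],s["tool_pos"])
im=vision.snapshot("wrist");t=vision.snapshot("side")
cv2.imwrite("pics/w5f.png",im[:,:,::-1])
a=cv2.resize(im[160:320,240:400],(400,400),interpolation=3);b=cv2.resize(t[140:240,290:390],(400,400),interpolation=3)
cv2.imwrite("pics/w5.png",np.hstack([a,b])[:,:,::-1])
```

```text
[-1.45404555 -0.03609402  5.62036959] [0.6117006  0.01962532 0.06805539]
```

View pics/w5.png

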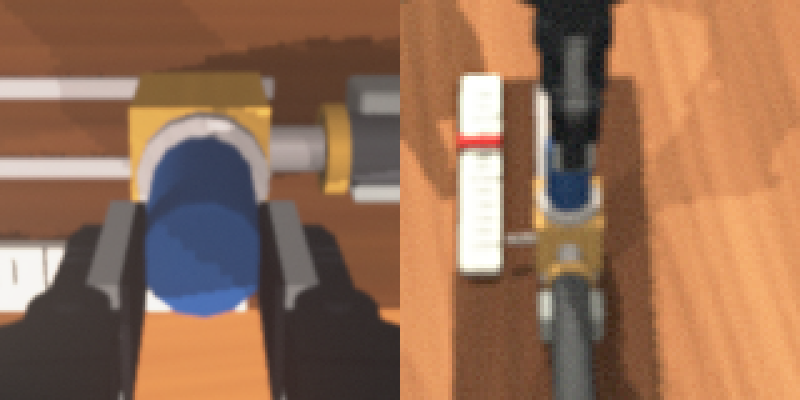

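The shoulder sits flush on the socket (left half at about (205,150)) with 5.6 N of push-back, and the pointer is still at rest, at (520,240) in the right half. I'll hold briefly, then pull 70 mm.

>>> step_arm --motion '[[[0, 0, 0], [0, 0, 0], 255], [[0, 0, 0], [0, 0, 0], 255], [[0, 0, 0], [0, 0, 0], 255], [[0, 0, 0], [0, -0.06, 0], 255], [[0, 0, 0], [0, -0.12, 0], 255], [[0, 0, 0], [0, -0.18, 0], 255], [[0, 0, 0], [0, -0.24, 0], 255], [[0, 0, 0], [0, -0.3, 0], 255], [[0, 0, 0], [0, -0.36, 0], 255], [[0, 0, 0], [0, -0.42, 0], 255], [[0, 0, 0], [0, -0.467, 0], 255], [[0, 0, 0], [0, -0.467, 0], 255]]' --squeeze 80

```text
time_s: 9.6
tool_pos: [0.6211, 0.0891, 0.0684]
orientation: [3.133, -0.203, 0.004]
contact_force: [-1.3, -6.5, 7.3]
gripper_width: 0.0206
grip_force: 78.4
```

Run:
```python
from h import *
s=r.observe();print(s["contact_force"],s["tool_pos"],s["gripper_width"])
t=vision.snapshot("side");im=vision.snapshot("wrist");cv2.imwrite("pics/s6f.png",t[:,:,::-1]);cv2.imwrite("pics/w6f.png",im[:,:,::-1])
b=cv2.resize(t[140:230,290:390],(500,450),interpolation=3);a=cv2.resize(im[160:320,240:360],(300,450))
cv2.imwrite("pics/s6.png",np.hstack([b,a[:, :]])[:,:,::-1])
```

```text
[-1.27199574 -6.54058833  7.32691667] [0.62114952 0.08905694 0.06840975] 0.020583362559524813
```

View pics/s6.png

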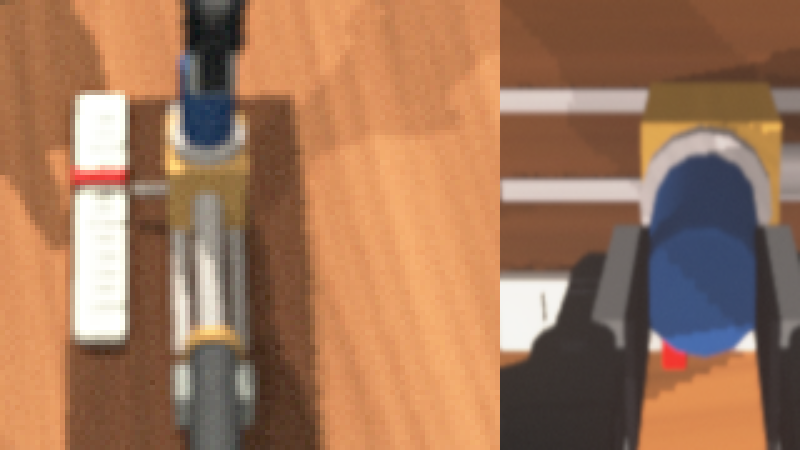

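Side half: the pointer tip is at (133,187) of the crop and the marker middle at (100,178), so a few mm remain. The wrist half shows the shoulder still flush.

Run:
```python
from h import *
T,S=cam("top"),cam("side");e=np.array([.1305,.9914])
p,err=two(T,(235+223/3.7,165+147/3.7),S,(290+125/4.7,150+234/4.7));print(p,err)
t=cv2.imread("pics/s6f.png");h=cv2.cvtColor(t,cv2.COLOR_BGR2HSV)
m=cv2.inRange(h,(0,120,120),(8,255,255))|cv2.inRange(h,(172,120,120),(180,255,255));m[:165]=0;m[190:]=0;m[:,:303]=0;m[:,317:]=0
w=m>0;ys,xs=np.nonzero(w);print("red px",xs.mean(),ys.mean(),xs.min(),xs.max(),ys.min(),ys.max())
g=cv2.cvtColor(t,cv2.COLOR_BGR2GRAY).astype(int);print(g[170:186,317:323].T)
M=onz(S,(xs.mean(),ys.mean()),.027);print("M",M)
for z in(.027,.03,.033,.036,.04):
  P=onz(S,(320,177.4),z);P0=onz(S,(290+140/4.7,150+233/4.7),z);H=np.array([.6097,.0195]);
  print(z,"remaining",(M-P)[:2]@e,"pointer->hole x at rest",(P0[:2]-H)@e)
```

```text
[0.57663462 0.02221626 0.02922473] 0.0022398810197720494
red px 309.35135135135135 174.94594594594594 304 315 173 176
[[ 86  82  82  82  84  82 120 154 134  91  77  75  77  84  74  78]
 [ 87  79  82  87  84  90 124 158 138 100  84  81  85  81  69  64]
 [ 86  92  89  87  85  94 119 151 130  94  87  89  87  84  67  66]
 [ 86  89  84  86  89  93 125 145 130  90  88  87  92  84  73  68]
 [ 89  83  94  87  82  92 125 142 127  94  84  86  86  84  72  61]
 [117 112 120 110  92  95 124 147 122  94  87  87  86  85  72  61]]
M [0.5690604  0.10217212 0.027     ]
0.027 remaining 0.008619161175008959 pointer->hole x at rest 0.0002526996265329391
0.03 remaining 0.011366680531433644 pointer->hole x at rest -0.002225108441675136
0.033 remaining 0.014114199887858234 pointer->hole x at rest -0.004702916509883212
0.036 remaining 0.016861719244282824 pointer->hole x at rest -0.007180724578091397
0.04 remaining 0.020525078386182304 pointer->hole x at rest -0.010484468669035534
```

>>> step_arm --motion '[[[0, 0, 0], [0, -0.02, 0], 255], [[0, 0, 0], [0, -0.04, 0], 255], [[0, 0, 0], [0, -0.055, 0], 255], [[0, 0, 0], [0, -0.055, 0], 255], [[0, 0, 0], [0, -0.055, 0], 255], [[0, 0, 0], [0, -0.055, 0], 255]]'

```text
time_s: 10.2
tool_pos: [0.6221, 0.0959, 0.0684]
orientation: [3.132, -0.205, 0.003]
contact_force: [-1.7, -5.9, 7.5]
gripper_width: 0.021
grip_force: 78.4
```

Run:
```python
from h import *
s=r.observe();print(s["contact_force"],s["tool_pos"],s["gripper_width"])
S=cam("side");e=np.array([.1305,.9914])
ts=[vision.snapshot("side").astype(float) for _ in range(3)];t=np.mean(ts,0);cv2.imwrite("pics/s7f.png",t[:,:,::-1]);tp=vision.snapshot("top");cv2.imwrite("pics/t7f.png",tp[:,:,::-1])
g=t.mean(2);
def ctr(col):
    v=g[168:182,col]-np.median(g[168:182,col]);v=np.clip(v-10,0,None);return (v*np.arange(168,182)).sum()/v.sum()
print([round(ctr(c),2) for c in range(317,322)])
rd=t[:,:,0]-t[:,:,1:].max(2)
def redc(col):
    v=np.clip(rd[168:182,col]-40,0,None);return (v*np.arange(168,182)).sum()/v.sum()
print([round(redc(c),2) for c in range(305,315)])
M=onz(S,(309.5,np.mean([redc(c) for c in range(306,314)])),.027)
for z in(.027,.029):
  P=onz(S,(319,ctr(319)),z);print(M,P,"rem",(M-P)[:2]@e,"perp",(M-P)[:2]@[-.9914,.1305])
# same-camera travel check from rest picture
t0=cv2.imread("pics/side0.png")[:,:,::-1].astype(float).mean(2)
v=[];
for c in range(317,322):
    q=t0[194:206,c];w=np.clip(q-np.median(q)-10,0,None);v.append((w*np.arange(194,206)).sum()/w.sum())
print(v)
for z in(.027,.029,.031):
  P0=onz(S,(319,np.median(v)),z);P=onz(S,(319,ctr(319)),z);print(z,"travel",(P-P0)[:2]@e)
b=cv2.resize(ts[0][155:215,295:355].astype(np.uint8),(400,400),interpolation=3);a=cv2.resize(tp[180:230,240:290],(400,400),interpolation=3)
cv2.imwrite("pics/s7.png",np.hstack([b,a])[:,:,::-1])
```

```text
[-1.72577678 -5.8540522   7.53891276] [0.62214137 0.09593749 0.06838537] 0.02097367718786842
[np.float64(175.09), np.float64(174.97), np.float64(174.84), np.float64(174.78), np.float64(174.79)]
[np.float64(174.85), np.float64(175.0), np.float64(174.98), np.float64(174.96), np.float64(174.93), np.float64(174.8), np.float64(174.84), np.float64(174.86), np.float64(174.9), np.float64(174.73)]
[0.56942325 0.10223193 0.027     ] [0.59170208 0.09885874 0.027     ] rem 0.00043678715651567364 perp 0.02252743076960903
[0.56942325 0.10223193 0.027     ] [0.5914913  0.09701674 0.029     ] rem 0.0022904540503148165 perp 0.02255884360026796
[np.float64(199.18052256532067), np.float64(199.12871287128715), np.float64(199.0903225806452), np.float64(198.96551724137933), np.float64(198.81122448979593)]
0.027 travel 0.07460679948637275
0.029 travel 0.0744088987101888
0.031 travel 0.07421099793400475[ WARN:0@1.761] global loadsave.cpp:1063 imwrite_ Unsupported depth image for selected encoder is fallbacked to CV_8U.
```

View pics/s7.png

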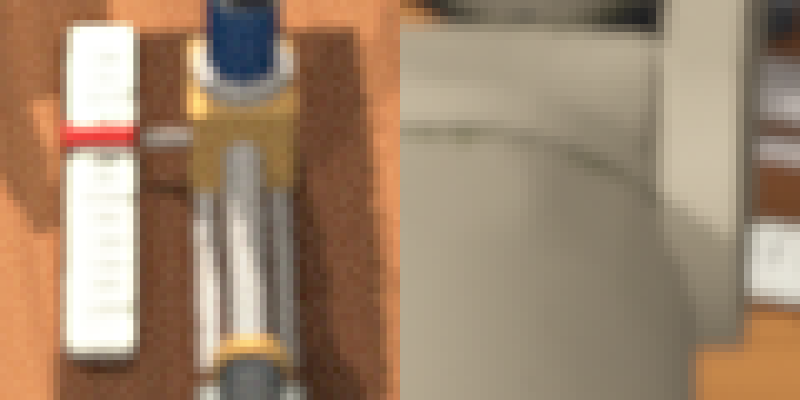

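The pointer now nearly meets the marker: crop pixels (165,136) against (100,134). The two estimates leave 0.4–2.3 mm, so I'll nudge 1.5 mm further.

>>> step_arm --motion '[[[0, 0, 0], [0, -0.01, 0], 255], [[0, 0, 0], [0, -0.01, 0], 255], [[0, 0, 0], [0, -0.01, 0], 255], [[0, 0, 0], [0, -0.01, 0], 255], [[0, 0, 0], [0, -0.01, 0], 255], [[0, 0, 0], [0, -0.01, 0], 255], [[0, 0, 0], [0, -0.01, 0], 255], [[0, 0, 0], [0, -0.01, 0], 255]]'

```text
time_s: 11.07
tool_pos: [0.6223, 0.0974, 0.0684]
orientation: [3.132, -0.205, 0.003]
contact_force: [-1.5, -6.0, 7.8]
gripper_width: 0.0208
grip_force: 78.4
```

Run:
```python
from h import *
s=r.observe();print(s["contact_force"],s["tool_pos"],s["gripper_width"],s["grip_force"])
S=cam("side");e=np.array([.1305,.9914])
t=np.mean([vision.snapshot("side").astype(float) for _ in range(4)],0);g=t.mean(2)
c=[]
for col in range(317,322):
    v=g[168:182,col];w=np.clip(v-np.median(v)-10,0,None);c.append((w*np.arange(168,182)).sum()/w.sum())
print(c)
M=np.array([.5694,.1022])
for z in(.027,.029):
  P=onz(S,(319,np.mean(c)),z);P0=onz(S,(319,199.05),z);print("rem",(M-P[:2])@e,"travel",(P-P0)[:2]@e)
```

```text
[-1.53404605 -5.98850708  7.84721507] [0.62231814 0.0973843  0.06840338] 0.0208388579588968 78.40351219056174
[np.float64(174.51738241308792), np.float64(174.50944625407166), np.float64(174.5124910778016), np.float64(174.4717607973422), np.float64(174.4126637554585)]
rem -0.0007470701878841564 travel 0.07563771225656536
rem 0.0011096449785412063 travel 0.07543707689802694
```

```bash
python3 -c "
from h import *
print(r.job_done())"
```

```text
the job is handed in; nothing more can be done
None
```

I handed in the job at about 11 s: the middle-sized peg is fully home in the socket, the rod is pulled out about 76 mm, and the arm is still holding the peg against the spring; the side camera puts the pointer within about 1 mm of the red marker's middle, and the hand-in gave no verdict.

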